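# Load a vial rack through the sprung gate of a sampler

## Task

Pick up the small vial rack by its fin and set it down, tapered nose towards the gate, on the open entry deck of the sampler's intake track. Then slide it along the track floor, through the sprung one-way gate, until it is fully home: press its nose lightly but definitely against the adjustable stop for a moment (about 5 to 10 N, never hard), and let go so that the gate is shut behind it. Keep the rack upright throughout, be gentle with the gate, and leave the bottle, the pipette and the box of vials alone.

Things in the scene. Friction and masses are not known exactly. Their poses are not given: they have to be found in the camera images.
- rack: Loose white vial rack, 0.25 kg (varies). Origin: centre of its underside, z up, x to its tapered nose. 50 mm wide (y), 30 mm high; full width from x -42 to +25 mm, then tapers at 45 degrees to a flat nose 16 mm wide at x +43. Blue-capped vials in two rows at y +-15.5 stand 41 mm high. Starts on the bench.
- rack_fin (a point): Grip point in the rack's upright carrying fin, 66 mm above the rack's underside at its middle. The fin lies on the rack's centre line: 10 mm thick (rack y), 44 mm long (rack x), top 84 mm above the underside. Grip it across its thickness. It stands above gate and walls, so fingers holding it pass over them.
- rack_nose (a point): Middle of the rack's flat nose face: x = +43 mm, 20 mm above the underside.
- sampler: Fixed intake track of a bench-top vial sampler: aluminium floor 8 mm thick, x -155 to +210 mm, y +-56. Origin: underside, centre line, in the plane of the shut gate; z up, x the feed direction into the bay. Walls stand to 32 mm above the bench. Housing along the -y side: 40 mm high from y -57, 70 mm high from y -83.
- deck (a point): Point on top of the open entry deck (no walls, sampler x -155 to -62 mm), on the centre line 105 mm before the gate: set the rack's origin here. Ahead a funnel narrows from 80 mm at x -62 to a 55 mm channel from x -30 to the gate. Axes as the sampler's.
- gate_mid (a point): Point on the track floor on the centre line, in the plane of the shut gate. Behind it the bay is straight on the -y side (inner face y -27.5 mm); on the +y side a pocket for the open gate, then from x 78 to 98 mm a funnel back to 55 mm width up to the back plate. Axes as the sampler's.
- gate (a joint): Angle (rad) of the sprung steel gate: 0 shut, grows as it opens into the bay, at most 1.5; it cannot open outwards. Upright hinge at sampler x 0, y +40 mm; leaf 64 mm long, 4 thick, 11 to 45 mm above the bench. Spring 0.08 N m shut, 0.22 wide open: pushing through takes about 5 to 15 N. It can shut only once the rack's rear face is 65 mm past the gate plane.
- backstop: Dark steel plate closing the bay, 63 mm wide, 36 high. Origin: foot of its face towards the gate, on the floor 190 mm past the gate; axes as the sampler's. A stop screw with a round pad, 20 mm across, 20 mm above the floor, sticks out of it towards the gate by 3 to 33 mm (different each time, not reported, does not yield): the rack's nose must bear on this pad.
- wash_bottle: Bystander: white bottle with a blue spout cap, 68 mm across, 160 mm high; origin under its centre. Leave it.
- pipette: Bystander: white pipette lying on the bench, about 250 mm long along its x, 26 mm high. Leave it.
- vial_box: Bystander: square white box of blue-capped vials, 130 x 130 x 48 mm; origin under its centre. Leave it.
There are look-alikes about, which are no part of the job. What is shaped like the rack but pink, purple or turquoise is not meant.

How it is judged:
By the outcome, as a careful person would: the job done as asked, in the order asked, and still so for the second after the job is handed in, with the robot touching nothing.
It also fails if it takes over 61 s, if anything falls off the work surface, if the arm or the gripper's body presses on something with over 40 N, if the wrist force passes 120 N, or if a joint passes its speed limit or range.

## Robot

A 6-joint arm with a two-finger parallel gripper is mounted at the origin on the work surface. World frame = base frame: x ahead of the robot, y to its left, z up, the work surface at z = 0. Lengths are in m, angles in rad, forces in N, time in s.
With the tool pointing down it reaches from about 0.425 to 0.95 m from the base axis. Payload 3.5 kg.
Tool frame: the origin (TCP) lies at the very end of the fingers, on their centre line; the grasp point (between the pads) lies 19 mm behind it; z points along the fingers, y is the direction in which the jaws open and shut (so a half turn about z gives the same grasp; the last joint's range is limited). The gripper opens to 85 mm and grips with 20 to 120 N. Pads are 22 mm wide; open, the fingers measure 114 mm over their backs; the gripper's body (76 mm by 85 mm) begins 54 mm behind the grasp point. The pads swing forward as they close: fully open they stand 13 mm farther back than shut.
Start: joints at [1.189, 0.286, 1.577, -0, 1.279, -0.15], TCP at [0.155, 0.657, 0.231] pointing down, gripper open.
Joint ranges: [-2.77, 2.77], [-0.9, 2.22], [0.21, 2.48], [-1.53, 4.67], [0.24, 2.81], [-2.84, 2.84]. Speed limits (rad/s): [2.79, 2.79, 3.14, 3.14, 3.14, 3.14].

## Interface

Orientations are given as a unit quaternion [x, y, z, w].
In Python, from plant import get_state, vision, ctrl, cut_out gives the robot as it stands.
- The arm moves only by the tool jog_arm, never from a script. Its argument "commands" is text: rows parted by semicolons, each of 6 numbers parted by spaces: the shift along the world's x, y, z in m, then the turn, a rotation vector about the world's x, y, z in rad. A call has 1 to 20 rows; each row is the pose to reach, as a shift and turn from the pose commanded when the call began; what a row does not reach only later rows make up. A row lasts 1/8 s, in which the tool goes at most 62.5 mm and 10.7 degrees, less where a joint would pass 70% of its speed; a pose out of reach is approached as far as the arm can. A call with a gripper value outside its range is refused whole. "gripper" is the opening in per cent of the stroke, from 0 (shut) to 100 (fully open), set as the call begins (left out, the last holds). The fingers move at their own pace and stop on an object; "grip_force" is the grip in N (left out, the last holds). Time passes only in rows, so rows that repeat a pose let the fingers close. It gives the time, the measured TCP pose, the force and the opening at its end, in the units of the state.
- get_state(): the state, without advancing time (a new reading comes with each control period).
- vision.read_camera(name): name is "scene" or "top"; returns a dict with "frame" (400x640x3 uint8, red, green, blue), "z_map" (400x640 float32, m along the optical axis (not along the pixel's ray), 0 where there is no reading), "fx", "fy", "cx", "cy" (pixels), "D" ([k1, k2, p1, p2, k3] as OpenCV has them; the pictures are not rectified), "R" (3x3) and "t" (3): a world point X has camera coordinates R X + t. Camera axes: x right, y down, z forward; pixel columns grow to the right and rows downward; lengths in m; the calibration is good to about 2 mm. A picture is of the moment at which its call begins.
- ctrl.sign_off(): hands the job in, once; it reports no verdict.
Trained networks look in the newest picture that a camera, given by its name, has taken for a name from the list of things; names that differ only in an ending like _2 or _b are one class to them, and where a whole thing is asked for, a point or a joint stands for the part that bears it (a point fixed in the world has none). Each returns a list of dicts, best first, with "conf" (0 to 1); they miss things now and then, are a little off and sometimes report something else, mostly with a low value. They report only what shows in the picture. A call takes as long as a camera call. They do not tell look-alikes from the thing itself.
- cut_out(camera, query): "pixels" (400x640 bool, what is visible of it) and "box" ([centre column, centre row, width, height] in pixels, round what is visible of it).
The state is a dict: "time": time; "qpos": joint angles; "dq": joint speeds; "joint_efforts": joint torques, N m; "eef_pos": TCP position; "tcp_rot": TCP orientation; "contact_force": force on the tool from outside, world axes, zero at the start; "wrist_torque": the same for the moment, N m; "opening": opening from 0.0 (shut) to 1.0 (fully open).
Only numpy, scipy, OpenCV 4.12 (cv2) and the standard library are available. Lean on these libraries where they do the work, as an engineer would, in place of code of your own. Each camera call takes 0.05 s, during which the arm holds its last target.

## Working session

There is one attempt and no reset: what is moved stays moved. The work goes in short steps, Python scripts to look and compute and a tool call to move; the robot and the scene stay as the last step left them, time stands still between calls to the robot, and variables do not carry over. Pictures are saved under pics/ and viewed, and the job is handed in when it is done.

Besides the shell and the picture viewer there is one more tool, called after "Request:" as a command line: name --argument value ..., lists and objects as JSON in quotes. jog_arm: Moves the arm, as the interface text tells. Its arguments: {"type":"object","properties":{"commands":{"type":"string"},"gripper":{"type":"number"},"grip_force":{"type":"number"}},"required":["commands"]}

```bash
ls; mkdir -p pics; python3 - <<'E'
from plant import get_state, vision, ctrl, cut_out
import cv2
print(get_state())
for n in("scene","top"):
    c=vision.read_camera(n)
    cv2.imwrite(f"pics/{n}0.png",c["frame"][:,:,::-1])
    print(n,{k:c[k] for k in c if k not in("frame","z_map")})
E
```

```text
pics
{'time': 0.0, 'qpos': array([ 1.18900298e+00,  2.87162018e-01,  1.57818613e+00, -3.02875274e-05,
        1.27858109e+00, -1.50007930e-01]), 'dq': array([ 0.0001967 , -0.00079813, -0.00086803,  0.00053731, -0.00178197,
       -0.00110128]), 'joint_efforts': array([-1.28696178e-03, -4.05986059e+01, -2.92620885e+01, -1.66715167e-04,
        5.91122414e-03,  5.22913552e-07]), 'eef_pos': array([0.15479387, 0.65633607, 0.22994466]), 'tcp_rot': array([ 1.15629024e-01,  9.93291782e-01, -1.13104558e-03, -2.93015282e-04]), 'contact_force': array([-0.58357901,  0.2042038 ,  0.03626271]), 'wrist_torque': array([ 0.03421678,  0.00745593, -0.01883323]), 'opening': 0.9972939545816646}
scene {'fx': 481.0372212168819, 'fy': 481.0372212168819, 'cx': 324.4053630080899, 'cy': 204.47861545228906, 'D': array([-0.00947335,  0.        ,  0.        ,  0.        ,  0.        ]), 'R': array([[-0.44253044,  0.8966865 , -0.01096018],
       [ 0.7158999 ,  0.34589584, -0.60650095],
       [-0.54005013, -0.27624152, -0.79500722]]), 't': array([ 0.21540673, -0.33882813,  1.73897902])}
top {'fx': 479.25805449989986, 'fy': 479.25805449989986, 'cx': 322.7540583032816, 'cy': 202.0661572242182, 'D': array([-0.02565963,  0.        ,  0.        ,  0.        ,  0.        ]), 'R': array([[-3.42522113e-03, -9.99786619e-01,  2.03711502e-02],
       [-9.83694704e-01, -2.94364161e-04, -1.79846165e-01],
       [ 1.79813786e-01, -2.06550054e-02, -9.83483794e-01]]), 't': array([-0.00435726,  0.52910248,  1.33855336])}
```

View pics/scene0.png

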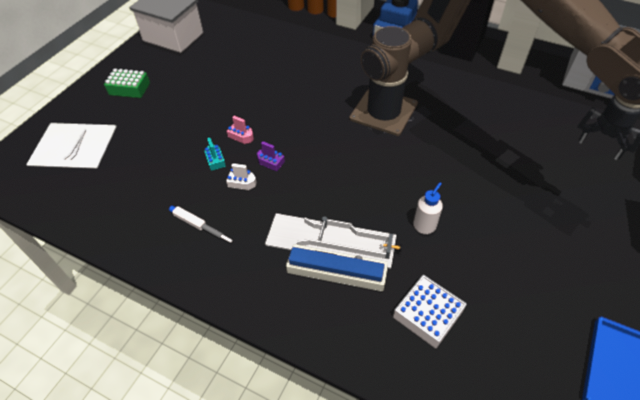

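View pics/top0.png

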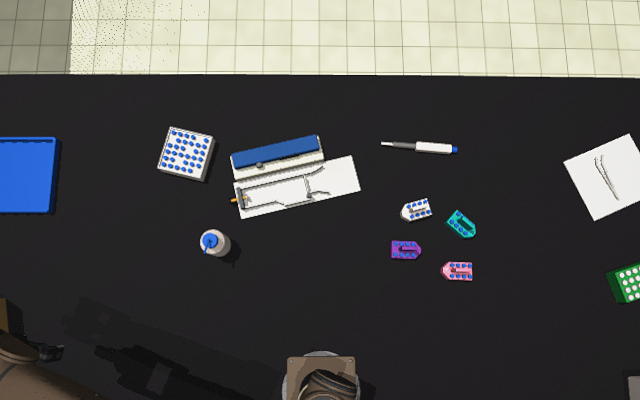

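The scene shows four rack shapes in the top view: white (417,209), turquoise (461,223), purple (405,249) and pink (457,270). I choose the white one. The sampler is at about (295,185), with its open deck to the right (340,180) and the stop at the left (240,200).

```bash
cat > h.py <<'E'
import numpy as np, cv2
def K(c): return np.array([[c["fx"],0,c["cx"]],[0,c["fy"],c["cy"]],[0,0,1.]])
def proj(c,X):
    X=np.atleast_2d(np.asarray(X,float)); rv=cv2.Rodrigues(c["R"])[0]
    return cv2.projectPoints(X,rv,c["t"],K(c),c["D"])[0][:,0]
def ray(c,uv):
    n=cv2.undistortPoints(np.asarray(uv,float).reshape(-1,1,2),K(c),c["D"])[:,0]
    d=np.c_[n,np.ones(len(n))]@c["R"]; o=-c["R"].T@c["t"]; return o,d
def atz(c,uv,z):
    o,d=ray(c,uv); return o+d*((z-o[2])/d[:,2])[:,None]
def cloud(c,mask=None):
    z=c["z_map"]; m=(z>0) if mask is None else mask&(z>0)
    v,u=np.nonzero(m); n=cv2.undistortPoints(np.c_[u,v].astype(float).reshape(-1,1,2),K(c),c["D"])[:,0]
    P=np.c_[n,np.ones(len(n))]*z[v,u][:,None]
    return (P-c["t"])@c["R"], np.c_[u,v]
def crop(c,x0,y0,x1,y1,s,fn,pts=()):
    im=cv2.resize(c["frame"][y0:y1,x0:x1,::-1],None,fx=s,fy=s,interpolation=cv2.INTER_CUBIC)
    for uv,col in pts: cv2.circle(im,(int((uv[0]-x0+.5)*s),int((uv[1]-y0+.5)*s)),2,col,-1)
    cv2.imwrite(fn,im)
E
python3 - <<'E'
from plant import *
from h import *
for n in("top","scene"):
    c=vision.read_camera(n); np.savez(f"{n}.npz",**c)
    for q in("rack","sampler","backstop","gate"):
        for d in cut_out(n,q)[:5]:
            m=d["pixels"]
            P,_=cloud(c,m)
            print(n,q,round(d["conf"],2),np.round(d["box"]),len(P),np.round(np.median(P,0),3) if len(P) else'', np.round(P.max(0),3) if len(P) else'')
    if n=="top":
        crop(c,385,190,485,290,6,"pics/r.png"); crop(c,220,125,370,225,5,"pics/s.png")
    else:
        crop(c,190,105,300,205,6,"pics/r2.png"); crop(c,255,200,415,300,5,"pics/s2.png")
E
```

```text
top rack 0.9 [460. 226.  30.  31.] 505 [ 0.462 -0.404  0.033] [ 0.507 -0.366  0.091]
top rack 0.84 [415. 211.  30.  24.] 509 [ 0.503 -0.274  0.034] [ 0.548 -0.234  0.089]
top rack 0.76 [405. 251.  35.  21.] 526 [ 0.39  -0.234  0.033] [ 0.424 -0.2    0.091]
top rack 0.66 [457. 271.  29.  16.] 503 [ 0.331 -0.387  0.034] [ 0.359 -0.349  0.09 ]
top sampler 0.56 [292. 179. 132.  86.] 7297 [0.612 0.101 0.013] [0.748 0.278 0.081]
top backstop 0.62 [235. 199.  11.  22.] 136 [0.538 0.235 0.042] [0.572 0.267 0.053]
top backstop 0.33 [414. 210.  31.  26.] 464 [ 0.503 -0.274  0.035] [ 0.541 -0.234  0.089]
scene rack 0.94 [270. 157.  27.  24.] 463 [ 0.402 -0.236  0.033] [ 0.425 -0.202  0.088]
scene rack 0.91 [241. 175.  31.  27.] 590 [ 0.519 -0.274  0.031] [ 0.55  -0.236  0.087]
scene rack 0.7 [241. 128.  22.  25.] 462 [ 0.342 -0.386  0.032] [ 0.364 -0.35   0.088]
scene rack 0.66 [215. 155.  20.  33.] 389 [ 0.48  -0.402  0.032] [ 0.513 -0.366  0.089]
scene rack 0.65 [323. 233.   4.  19.] 67 [0.584 0.042 0.035] [0.617 0.049 0.048]
scene sampler 0.87 [334. 253. 136.  81.] 6549 [0.63  0.104 0.022] [0.738 0.267 0.077]
scene backstop 0.59 [393. 244.  13.  23.] 113 [0.546 0.235 0.042] [0.579 0.267 0.048]
```

View pics/r.png

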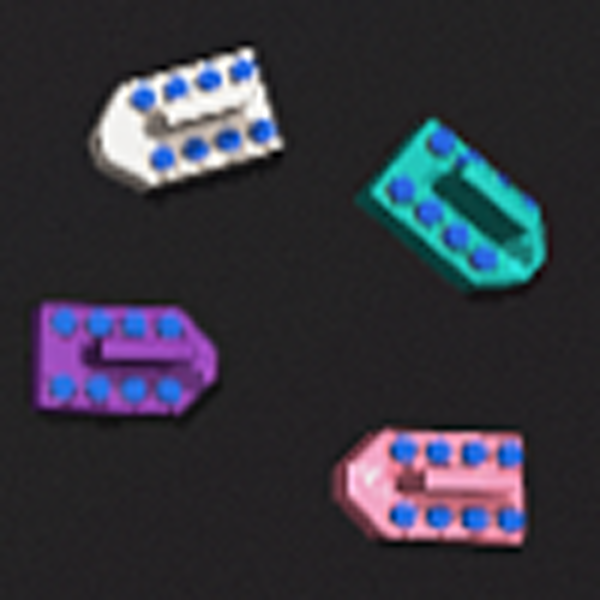

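View pics/s.png

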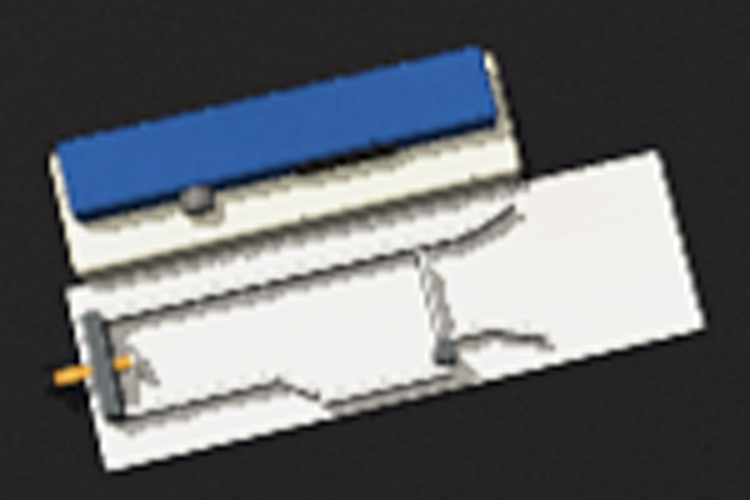

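View pics/s2.png

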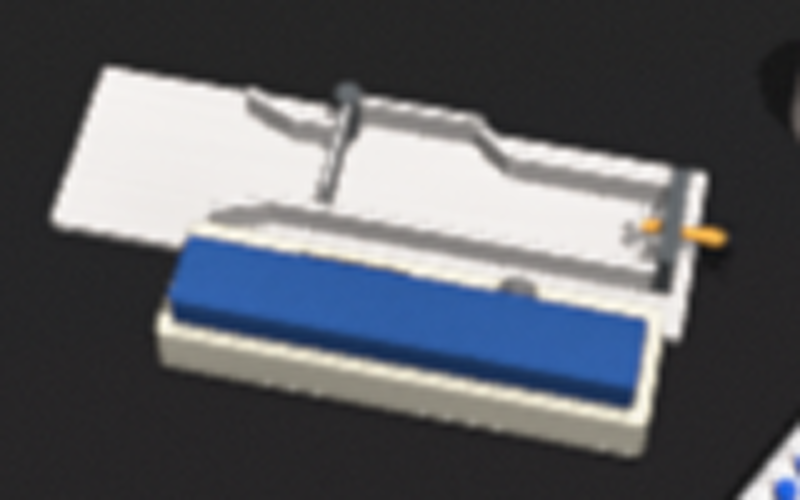

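View pics/r2.png

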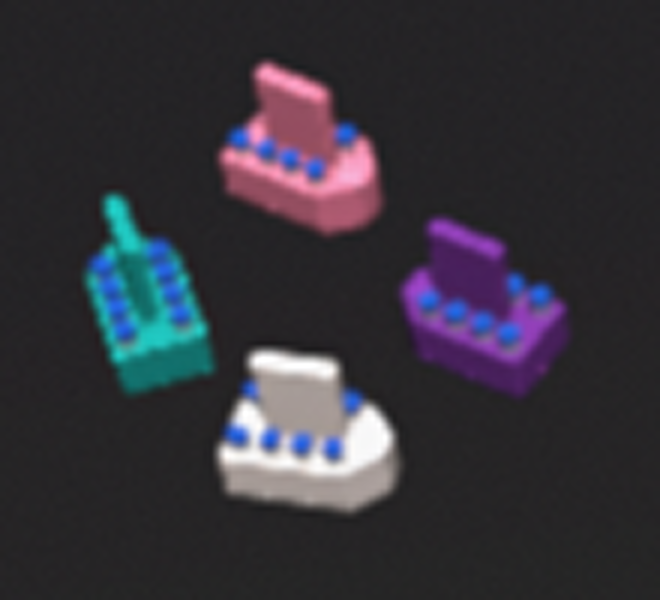

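White rack confirmed in both crops (nose towards top-left, fin along its axis). Now I'll fit the poses.

```bash
cat > fit.py <<'E'
from h import *
from scipy.optimize import least_squares, minimize
def T(p,L):
    L=np.asarray(L,float); c,s=np.cos(p[2]),np.sin(p[2])
    z0=p[3] if len(p)>3 else 0
    return np.c_[p[0]+c*L[:,0]-s*L[:,1],p[1]+s*L[:,0]+c*L[:,1],L[:,2]+z0]
out=[(-42,-25),(25,-25),(43,-8),(43,8),(25,25),(-42,25)]
body=[np.array([(x,y,z) for x,y in out for z in(0,30)])/1e3,
 np.array([(x,y,z) for x in(-22,22) for y in(-5,5) for z in(20,84)])/1e3]
for vy in(-15.5,15.5):
    pass
def render(c,p,S=4):
    h,w=c["frame"].shape[:2]; m=np.zeros((h*S,w*S),np.uint8)
    for b in body:
        q=(proj(c,T(p,b))+.5)*S-.5
        cv2.fillConvexPoly(m,np.round(cv2.convexHull(q.astype(np.float32))*16).astype(np.int32),255,shift=4)
    return cv2.resize(m,(w,h),interpolation=cv2.INTER_AREA)/255.
def rackmask(c,box):
    f=c["frame"].astype(float); x0,y0,x1,y1=box
    g=np.clip((f.max(2)-50)/(170-50.),0,1); o=np.zeros_like(g); o[y0:y1,x0:x1]=g[y0:y1,x0:x1]; return o
def fitrack(c,box,p0):
    g=rackmask(c,box); x0,y0,x1,y1=box
    f=lambda p:np.abs(render(c,np.r_[p[0]/1e3,p[1]/1e3,p[2]/30])-g)[y0:y1,x0:x1].sum()
    x=np.array([p0[0]*1e3,p0[1]*1e3,p0[2]*30]); 
    for st in(6,2,1): 
        r=minimize(f,x,method="Nelder-Mead",options=dict(initial_simplex=np.vstack([x,x+np.eye(3)*st]),xatol=.05)); x=r.x
    return np.r_[x[0]/1e3,x[1]/1e3,x[2]/30],r.fun
def edgefit(c,segs,p0,R=6):
    gr=cv2.GaussianBlur(cv2.cvtColor(c["frame"],cv2.COLOR_RGB2GRAY).astype(np.float32),(0,0),.7)
    p=np.array(p0,float)
    for it in range(12):
        r=max(2.5,R-it*.6); L=[];N=[];M=[]
        for a,b in segs:
            t=np.linspace(.06,.94,40)[:,None]; l=(1-t)*np.array(a)/1e3+t*np.array(b)/1e3
            uv=proj(c,T(p,l)); d=uv[-1]-uv[0]; n=np.array([-d[1],d[0]])/np.linalg.norm(d)
            s=np.arange(-r,r+.01,.25); q=uv[:,None]+s[None,:,None]*n
            pr=cv2.remap(gr,q[...,0].astype(np.float32),q[...,1].astype(np.float32),1)
            gd=np.abs(np.gradient(pr,axis=1)); k=gd.argmax(1); ok=gd.max(1)>6
            w=gd**2; sh=np.array([(w[i,max(0,k[i]-4):k[i]+5]*s[max(0,k[i]-4):k[i]+5]).sum()/(w[i,max(0,k[i]-4):k[i]+5].sum()+1e-9) for i in range(len(k))])
            L.append(l[ok]);N.append(np.tile(n,(ok.sum(),1)));M.append((uv+sh[:,None]*n)[ok])
        L,N,M=map(np.vstack,(L,N,M))
        f=lambda x:((proj(c,T(x,L))-M)*N).sum(1)
        s=least_squares(f,p,loss="soft_l1",f_scale=.5,x_scale=[.01,.01,.03]); p=s.x
    return p,np.sqrt(np.median(s.fun**2)),len(L)
E
python3 - <<'E'
from fit import *
top=dict(np.load("top.npz"));sc=dict(np.load("scene.npz"))
F=8
A=atz(top,[(352,155),(361,190),(241.4,219)],.008);print(A)
ax=A[2]-A[1];yaw=np.arctan2(ax[1],ax[0]);mid=(A[0]+A[1])/2
p0=[mid[0]+.155*np.cos(yaw),mid[1]+.155*np.sin(yaw),yaw];print(p0)
st=[((-155,-56,F),(-155,56,F)),((-155,56,F),(210,56,F)),((-155,-56,F),(-70,-56,F)),((210,56,F),(210,-20,F))]
ss=[((-155,-56,F),(-155,56,F)),((-155,-56,F),(-70,-56,F)),((-155,56,F),(-70,56,F)) ]
for c,s in((top,st),(sc,ss)): print("sampler",edgefit(c,s,p0))
r0=[.505,-.275,yaw]
for c,b in((top,(395,190,438,226)),(sc,(222,158,262,194))): print("rack",fitrack(c,b,r0))
E
```

```text
[[ 0.68177183 -0.09538447  0.008     ]
 [ 0.57321233 -0.12082045  0.008     ]
 [ 0.48554143  0.23426097  0.008     ]]
[np.float64(0.5903377481202614), np.float64(0.04237861963344436), np.float64(1.8128586699328395)]
sampler (array([0.59055561, 0.04530828, 1.81417087]), np.float64(0.1844786633931501), 160)
sampler (array([0.59408503, 0.04187186, 1.80817985]), np.float64(0.4185632838751497), 120)
rack (array([ 0.5112406 , -0.27877523,  1.83987052]), np.float64(51.67450980392156))
rack (array([ 0.50999486, -0.28206928,  1.8374593 ]), np.float64(62.13725490196079))
```

```bash
cat > ov.py <<'E'
from fit import *
def lines(c,x0,y0,x1,y1,s,fn,rack=None,samp=None):
    im=cv2.resize(c["frame"][y0:y1,x0:x1,::-1],None,fx=s,fy=s,interpolation=cv2.INTER_CUBIC)
    def pl(p,pts,col,cl=True):
        q=(proj(c,T(p,np.array(pts)/1e3))+.5-[x0,y0])*s
        cv2.polylines(im,[np.round(q*8).astype(np.int32)],cl,col,1,cv2.LINE_AA,3)
    if rack is not None:
        for z in(0,30): pl(rack,[(x,y,z) for x,y in out],(0,255,0))
        pl(rack,[(x,y,84) for x,y in((-22,-5),(22,-5),(22,5),(-22,5))],(0,0,255))
    if samp is not None:
        pl(samp,[(-155,-56,8),(-155,56,8),(210,56,8),(210,-56,8)],(0,255,0))
        for y in(-27.5,27.5): pl(samp,[(-30,y,8),(0,y,8)],(0,0,255),False)
        pl(samp,[(0,-27.5,8),(190,-27.5,8),(190,27.5,8),(98,27.5,8)],(0,0,255),False)
        pl(samp,[(0,40,45),(0,-24,45)],(255,0,255),False)
    cv2.imwrite(fn,im)
E
python3 - <<'E'
from ov import *
top=dict(np.load("top.npz"));sc=dict(np.load("scene.npz"))
lines(top,390,185,440,230,12,"pics/ro1.png",rack=[.5112,-.2788,1.84])
lines(sc,215,150,270,200,12,"pics/ro2.png",rack=[.510,-.2821,1.837])
lines(top,220,125,370,225,5,"pics/so1.png",samp=[.5906,.0453,1.8142])
lines(sc,255,200,415,300,5,"pics/so2.png",samp=[.5941,.0419,1.808])
a=[cv2.imread(f"pics/{n}.png") for n in("ro1","ro2","so1","so2")]
def st(l):
    h=min(i.shape[0] for i in l);return np.hstack([cv2.resize(i,(400,int(i.shape[0]*400/i.shape[1])))[:280] for i in l])
cv2.imwrite("pics/ov1.png",np.vstack([np.hstack([cv2.resize(a[0],(400,300)),cv2.resize(a[1],(400,300))]),np.hstack([cv2.resize(a[2],(400,266)),cv2.resize(a[3],(400,266))])]))
E
```

```text
(no output)
```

View pics/ov1.png

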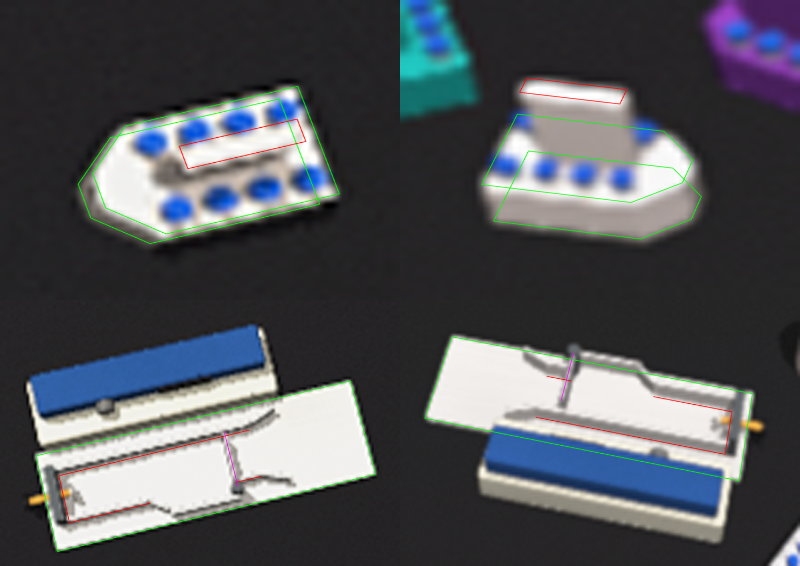

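Request:
jog_arm --commands ".049 -.026 0 0 0 -.06; .098 -.052 0 0 0 -.12; .148 -.079 0 0 0 -.18; .197 -.105 0 0 0 -.24; .246 -.131 0 0 0 -.30; .295 -.157 0 0 0 -.36; .317 -.207 0 0 0 -.42; .338 -.257 0 0 0 -.48; .36 -.307 0 0 0 -.54; .382 -.357 0 0 0 -.60; .403 -.407 0 0 0 -.66; .425 -.457 0 0 0 -.72; .425 -.507 0 0 0 -.78; .425 -.557 0 0 0 -.84; .425 -.607 0 0 0 -.90; .425 -.657 0 0 0 -.96; .425 -.707 0 0 0 -1.02; .407 -.765 0 0 0 -1.07; .39 -.823 0 0 0 -1.07; .372 -.881 0 0 0 -1.07"

```text
time: 3.1
eef_pos: [0.5264, -0.2258, 0.2317]
tcp_rot: [0.606, 0.796, 0.0, 0.0]
contact_force: [0.7, -0.7, -0.2]
opening: 1.004
```

Request:
jog_arm --commands "-.0165 -.0565 -.03 0 0 0; -.0165 -.0565 -.08 0 0 0; -.0165 -.0565 -.11 0 0 0; -.0165 -.0565 -.11 0 0 0; -.0165 -.0565 -.11 0 0 0"

```text
time: 3.72
eef_pos: [0.5115, -0.2811, 0.123]
tcp_rot: [0.606, 0.796, -0.0, 0.001]
contact_force: [0.4, 0.1, 1.6]
opening: 1.0
```

```bash
python3 - <<'E'
from plant import *
from ov import *
s=get_state();print(s["eef_pos"],s["tcp_rot"],s["qpos"])
c=vision.read_camera("top");d=vision.read_camera("scene")
lines(c,380,170,450,240,8,"pics/a.png",rack=[.5105,-.2805,1.838])
lines(d,205,120,275,190,8,"pics/b.png",rack=[.5105,-.2805,1.838])
cv2.imwrite("pics/g1.png",np.hstack([cv2.resize(cv2.imread(f"pics/{n}.png"),(400,400)) for n in "ab"]))
E
```

```text
[ 0.51150443 -0.28108394  0.12304558] [ 6.05758509e-01  7.95647471e-01 -3.54546753e-05  1.31493241e-03] [-6.76227110e-01  1.98913278e-01  1.89163483e+00 -4.39862736e-06
  1.04841373e+00 -9.45582243e-01]
```

View pics/g1.png

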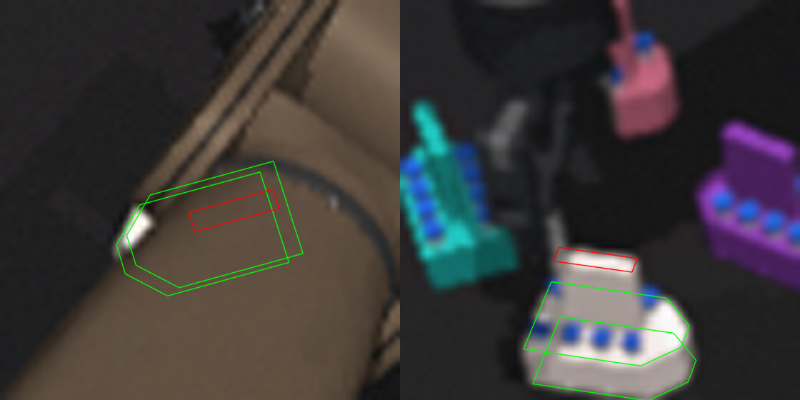

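```bash
python3 - <<'E'
from plant import *
from h import *
s=get_state();p=s["eef_pos"]
j=np.array([np.cos(.2695),np.sin(.2695),0])
d=vision.read_camera("scene")
pts=[(uv,(0,255,0)) for uv in proj(d,[p+[0,0,.013]+j*.0425,p+[0,0,.013]-j*.0425])]+[(proj(d,p)[0],(0,0,255))]
print(pts)
crop(d,195,80,295,190,5,"pics/g2.png",pts)
E
```

```text
[(array([231.10877676, 163.65389805]), (0, 255, 0)), (array([239.61479949, 143.12523298]), (0, 255, 0)), (array([236.12017465, 156.20432986]), (0, 0, 255))]
```

View pics/g2.png

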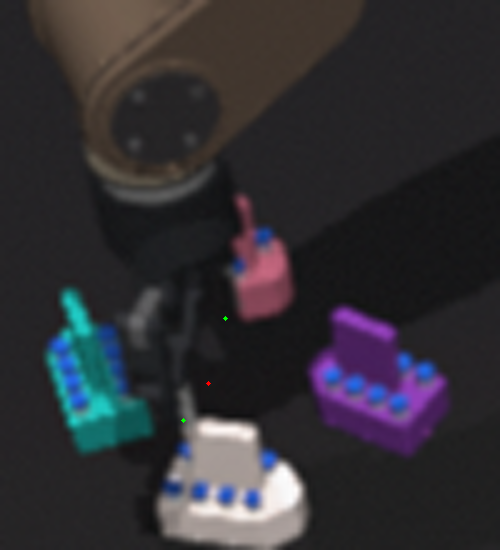

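Request:
jog_arm --commands "0 0 -.03 0 0 0; 0 0 -.055 0 0 0; 0 0 -.068 0 0 0; 0 0 -.074 0 0 0; 0 0 -.074 0 0 0; 0 0 -.074 0 0 0"

```text
time: 4.62
eef_pos: [0.5112, -0.2811, 0.0485]
tcp_rot: [0.606, 0.796, -0.0, 0.001]
contact_force: [-1.1, -0.0, -0.3]
opening: 1.0
```

Request:
jog_arm --commands "0 0 0 0 0 0; 0 0 0 0 0 0; 0 0 0 0 0 0; 0 0 0 0 0 0; 0 0 0 0 0 0; 0 0 0 0 0 0; 0 0 0 0 0 0; 0 0 0 0 0 0" --gripper 0 --grip_force 60

```text
time: 5.62
eef_pos: [0.5107, -0.2807, 0.0474]
tcp_rot: [0.606, 0.796, 0.0, 0.0]
contact_force: [1.5, -0.4, 0.1]
opening: 0.108
```

Request:
jog_arm --commands "0 0 .02 0 0 0; 0 0 .05 0 0 0; .02 .045 .05 0 0 -.01; .04 .09 .05 0 0 -.02; .06 .135 .05 0 0 -.026; .08 .18 .05 0 0 -.026; .106 .2235 .05 0 0 -.026; .106 .2235 .04 0 0 -.026; .106 .2235 .03 0 0 -.026; .106 .2235 .03 0 0 -.026; .106 .2235 .03 0 0 -.026"

```text
time: 7.0
eef_pos: [0.6161, -0.0582, 0.0772]
tcp_rot: [0.617, 0.787, -0.0, -0.0]
contact_force: [1.0, 0.1, -2.6]
opening: 0.109
```

```bash
python3 - <<'E'
from plant import *
from ov import *
s=get_state();print(s["eef_pos"],s["tcp_rot"],s["contact_force"],s["opening"])
c=vision.read_camera("top");d=vision.read_camera("scene")
np.savez("top1.npz",**c);np.savez("scene1.npz",**d)
r=[*s["eef_pos"][:2],1.812,s["eef_pos"][2]-.047]
lines(c,290,120,370,210,7,"pics/a.png",rack=r,samp=[.5906,.0453,1.8142])
lines(d,255,180,345,280,7,"pics/b.png",rack=r,samp=[.592,.044,1.812])
cv2.imwrite("pics/g3.png",np.hstack([cv2.resize(cv2.imread(f"pics/{n}.png"),(400,440)) for n in "ab"]))
E
```

```text
[ 0.61607868 -0.05816198  0.077237  ] [ 6.16847837e-01  7.87082377e-01 -1.67940414e-04 -2.22581842e-04] [ 0.96159128  0.09377045 -2.55446569] 0.10852416347328073
```

View pics/g3.png

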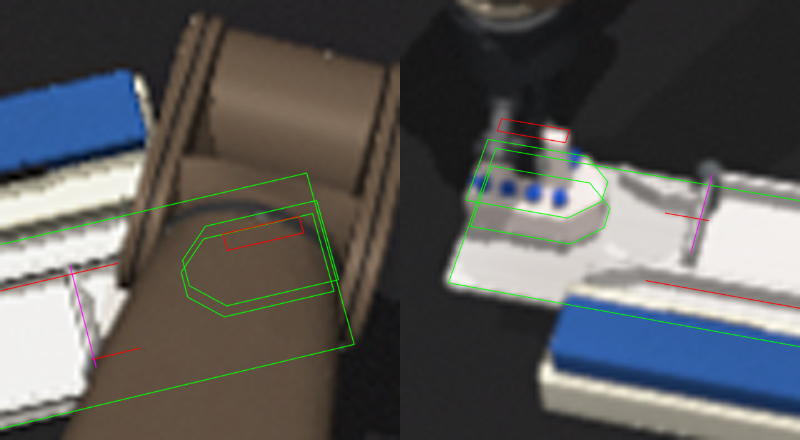

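```bash
python3 - <<'E'
from fit import *
sc=dict(np.load("scene.npz"));top=dict(np.load("top.npz"))
F=8
A=((-155,-56,F),(-155,56,F));B=((-155,-56,F),(-70,-56,F));C=((-155,56,F),(-70,56,F));D=((210,56,F),(210,-50,F));E=((-155,56,F),(210,56,F));G=((0,38,45),(0,-22,45));W=((0,-27.5,32),(185,-27.5,32)); W2=((100,27.5,32),(185,27.5,32))
for n,l in(("sc",[A,B,D]),("sc",[A,B,C,D]),("sc",[A,C,D]),): print(n,edgefit(sc,l,[.592,.044,1.812],R=4))
for l in([A,E],[A,E,D],[A,E,B,D]): print("top",edgefit(top,l,[.592,.044,1.812],R=4))
# stereo: points at deck corners
E
```

```text
sc (array([0.5948899 , 0.04287985, 1.813734  ]), np.float64(0.2587333806484127), 119)
sc (array([0.59349257, 0.04253835, 1.81260714]), np.float64(0.41776273197927527), 159)
sc (array([0.59200726, 0.04214802, 1.80930105]), np.float64(0.2512830355900475), 119)
top (array([0.59018262, 0.04458273, 1.81032686]), np.float64(0.08854941246258012), 80)
top (array([0.59000509, 0.04519456, 1.81020878]), np.float64(0.19552981736750724), 120)
top (array([0.59051821, 0.04540977, 1.81494385]), np.float64(0.19566697154428647), 160)
```

Request:
jog_arm --commands ".0005 0 -.01 0 0 0; .0005 0 -.018 0 0 0; .0005 0 -.02 0 0 0; .0005 0 -.021 0 0 0; .0005 0 -.021 0 0 0; .0005 0 -.021 0 0 0"

```text
time: 7.85
eef_pos: [0.6173, -0.0571, 0.0566]
tcp_rot: [0.616, 0.788, 0.0, 0.0]
contact_force: [0.3, -0.3, -3.2]
opening: 0.112
```

Request:
jog_arm --commands "0 0 -.0005 0 0 0; 0 0 -.001 0 0 0; 0 0 -.0015 0 0 0; 0 0 -.0015 0 0 0"

```text
time: 8.35
eef_pos: [0.6172, -0.0571, 0.0555]
tcp_rot: [0.616, 0.788, 0.0, 0.0]
contact_force: [-1.8, 0.5, 2.0]
opening: 0.109
```

Request:
jog_arm --commands "0 0 0 0 0 0; 0 0 0 0 0 0; 0 0 0 0 0 0; 0 0 0 0 0 0; 0 0 0 0 0 0" --gripper 40

```text
time: 8.98
eef_pos: [0.6171, -0.0571, 0.0548]
tcp_rot: [0.616, 0.788, 0.0, 0.0]
contact_force: [-0.6, 0.6, 0.2]
opening: 0.4
```

```bash
python3 - <<'E'
from plant import *
from ov import *
s=get_state();print(s["eef_pos"],s["tcp_rot"],s["contact_force"],s["opening"])
d=vision.read_camera("scene")
r=[*s["eef_pos"][:2],1.812,.008]
lines(d,255,190,345,280,8,"pics/a.png",samp=[.593,.043,1.812])
lines(d,255,190,345,280,8,"pics/b.png",rack=r)
cv2.imwrite("pics/g4.png",np.hstack([cv2.resize(cv2.imread(f"pics/{n}.png"),(400,400)) for n in "ab"]))
E
```

```text
[ 0.61705866 -0.0570883   0.05481265] [6.16210142e-01 7.87581780e-01 1.51443576e-05 1.83749220e-05] [-0.56839981  0.57938541  0.23779305] 0.39991322674157276
```

View pics/g4.png

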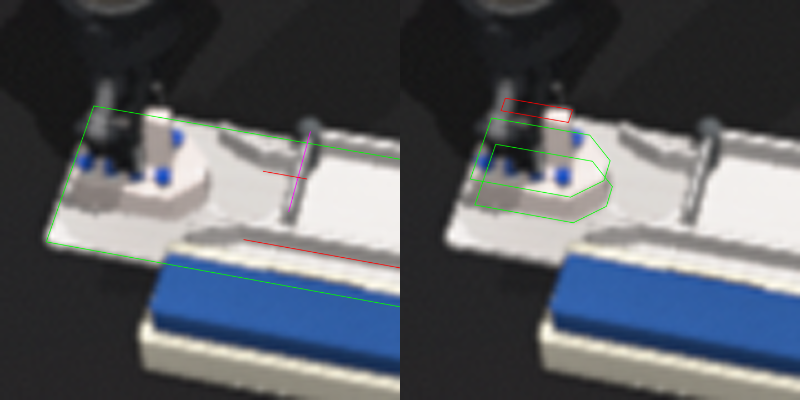

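Request:
jog_arm --commands "0 0 0 0 0 0; 0 0 0 0 0 0; 0 0 0 0 0 0; 0 0 0 0 0 0; 0 0 0 0 0 0" --gripper 0 --grip_force 60

```text
time: 9.65
eef_pos: [0.6172, -0.0571, 0.0549]
tcp_rot: [0.616, 0.788, 0.0, 0.0]
contact_force: [0.8, -0.5, 0.2]
opening: 0.108
```

Request:
jog_arm --commands "-.0019 .0078 0 0 0 0; -.0038 .0155 0 0 0 0; -.0057 .0233 0 0 0 0; -.0076 .0311 0 0 0 0; -.0096 .0388 0 0 0 0; -.0096 .0388 0 0 0 0"

```text
time: 10.4
eef_pos: [0.6071, -0.0167, 0.0549]
tcp_rot: [0.616, 0.788, 0.001, -0.001]
contact_force: [-0.4, 2.2, 3.8]
opening: 0.109
```

Request:
jog_arm --commands "-.0012 .0049 0 0 0 0; -.0024 .0097 0 0 0 0; -.0036 .0146 0 0 0 0; -.0043 .0175 0 0 0 0; -.0043 .0175 0 0 0 0"

```text
time: 11.02
eef_pos: [0.6032, -0.0005, 0.0549]
tcp_rot: [0.616, 0.788, 0.0, -0.0]
contact_force: [0.5, -1.7, 2.1]
opening: 0.107
```

```bash
python3 - <<'E'
from plant import *
from ov import *
s=get_state();print(s["eef_pos"],s["contact_force"],s["wrist_torque"])
c=vision.read_camera("top");d=vision.read_camera("scene")
r=[*s["eef_pos"][:2],1.812,.008]
lines(c,270,130,350,210,8,"pics/a.png")
lines(d,275,190,345,270,8,"pics/b.png",)
cv2.imwrite("pics/g5.png",np.hstack([cv2.resize(cv2.imread(f"pics/{n}.png"),(400,430)) for n in "ab"]))
E
```

```text
[ 6.03157295e-01 -4.67461063e-04  5.48639282e-02] [ 0.53836454 -1.70908962  2.06385248] [-0.15669058 -0.12723257  0.05719343]
```

View pics/g5.png

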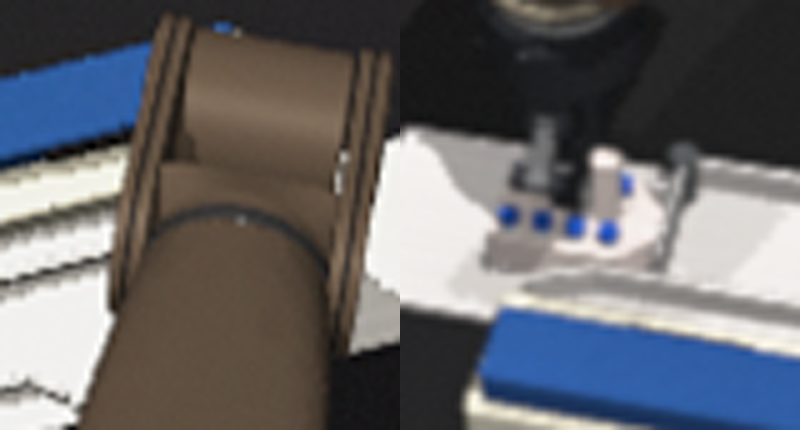

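The rack is in the channel with negligible lateral force, and its nose is just at the gate (right view, about (660,240)). I'll push it gently through.

Request:
jog_arm --commands "-.0007 .0029 0 0 0 0; -.0014 .0058 0 0 0 0; -.0021 .0087 0 0 0 0; -.0029 .0117 0 0 0 0; -.0036 .0146 0 0 0 0; -.0043 .0175 0 0 0 0"

```text
time: 11.88
eef_pos: [0.5992, 0.0148, 0.0552]
tcp_rot: [0.616, 0.788, -0.001, 0.002]
contact_force: [1.7, -7.5, 3.1]
opening: 0.111
```

```bash
cat > st.py <<'E'
from plant import *
import numpy as np
s=get_state();y=1.812;d=np.array([np.cos(y),np.sin(y)]);n=np.array([-d[1],d[0]])
q=s["eef_pos"][:2]-[.6171,-.0571]
f=s["contact_force"];a=2*np.arctan2(s["tcp_rot"][1],s["tcp_rot"][0])
print("t",round(s["time"],2),"slide mm",(q@d*1e3).round(2),"lat",(q@n*1e3).round(2),"z",s["eef_pos"][2].round(4),"F along/lat/z",(f[:2]@d).round(2),(f[:2]@n).round(2),f[2].round(2),"yaw",round(a-np.pi/2+np.pi/2,4),"tz",s["wrist_torque"].round(2))
E
python3 st.py
```

```text
t 11.88 slide mm 74.11 lat 0.2 z 0.0552 F along/lat/z -7.67 0.1 3.07 yaw 1.8151 tz [-1.45 -0.13  0.06]
```

Request:
jog_arm --commands "-.0007 .0029 0 0 0 0; -.0014 .0058 0 0 0 0; -.0021 .0087 0 0 0 0; -.0029 .0117 0 0 0 0; -.0036 .0146 0 0 0 0; -.0043 .0175 0 0 0 0; -.005 .0204 0 0 0 0; -.0057 .0233 0 0 0 0; -.0064 .0262 0 0 0 0; -.0072 .0291 0 0 0 0"

```text
time: 13.12
eef_pos: [0.5935, 0.0438, 0.0553]
tcp_rot: [0.616, 0.788, -0.0, 0.003]
contact_force: [4.5, -8.5, -0.7]
opening: 0.11
```

```bash
python3 st.py
```

```text
t 13.12 slide mm 103.57 lat -1.17 z 0.0553 F along/lat/z -9.29 -2.37 -0.73 yaw 1.8149 tz [-1.41 -0.92  0.07]
```

Request:
jog_arm --commands "-.0007 .0029 -.0003 0 0 0; -.0014 .0058 -.0006 0 0 0; -.0021 .0087 -.0008 0 0 0; -.0029 .0117 -.0008 0 0 0; -.0036 .0146 -.0008 0 0 0; -.0043 .0175 -.0008 0 0 0; -.005 .0204 -.0008 0 0 0; -.0057 .0233 -.0008 0 0 0; -.0064 .0262 -.0008 0 0 0; -.0072 .0291 -.0008 0 0 0"

```text
time: 14.38
eef_pos: [0.5864, 0.0733, 0.0552]
tcp_rot: [0.616, 0.788, 0.0, 0.003]
contact_force: [4.8, -5.9, 2.1]
opening: 0.107
```

```bash
python3 st.py
```

```text
t 14.38 slide mm 133.91 lat -1.33 z 0.0552 F along/lat/z -6.91 -3.25 2.14 yaw 1.8141 tz [-1.19 -0.64 -0.04]
```

Request:
jog_arm --commands "-.001 .0039 0 0 0 0; -.0019 .0078 0 0 0 0; -.0029 .0117 0 0 0 0; -.0038 .0155 0 0 0 0; -.0048 .0194 0 0 0 0; -.0057 .0233 0 0 0 0; -.0067 .0272 0 0 0 0; -.0076 .0311 0 0 0 0; -.0086 .035 0 0 0 0; -.0096 .0388 0 0 0 0"

```text
time: 15.62
eef_pos: [0.5767, 0.1127, 0.0551]
tcp_rot: [0.616, 0.788, 0.001, 0.003]
contact_force: [3.9, -4.0, -1.4]
opening: 0.106
```

```bash
python3 st.py;python3 - <<'E'
from plant import *
from ov import *
c=vision.read_camera("top");d=vision.read_camera("scene")
lines(c,220,130,320,230,8,"pics/a.png")
lines(d,300,180,410,290,8,"pics/b.png",)
cv2.imwrite("pics/g6.png",np.hstack([cv2.resize(cv2.imread(f"pics/{n}.png"),(400,400)) for n in "ab"]))
E
```

```text
t 15.62 slide mm 174.51 lat -1.37 z 0.0551 F along/lat/z -4.83 -2.79 -1.44 yaw 1.8142 tz [-0.39 -0.43 -0.01]
```

View pics/g6.png

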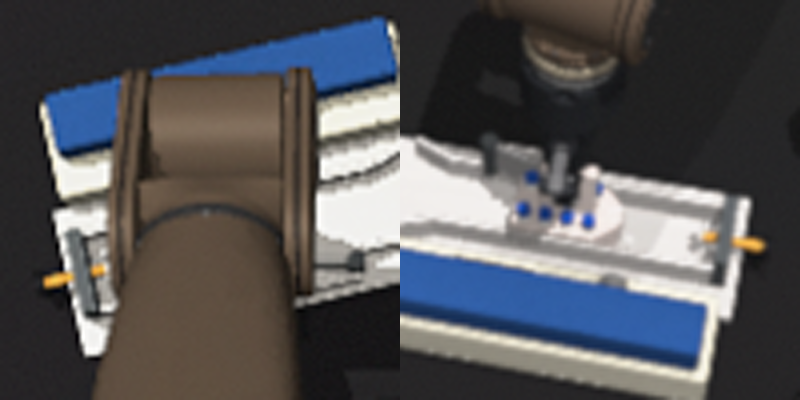

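Request:
jog_arm --commands "-.0007 .0029 -.0004 0 0 0; -.0014 .0058 -.0006 0 0 0; -.0021 .0087 -.0006 0 0 0; -.0029 .0117 -.0006 0 0 0; -.0036 .0146 -.0006 0 0 0; -.0043 .0175 -.0006 0 0 0; -.005 .0204 -.0006 0 0 0; -.0057 .0233 -.0006 0 0 0; -.0064 .0262 -.0006 0 0 0; -.0072 .0291 -.0006 0 0 0; -.0079 .032 -.0006 0 0 0; -.0079 .032 -.0006 0 0 0"

```text
time: 17.23
eef_pos: [0.5687, 0.1452, 0.055]
tcp_rot: [0.616, 0.788, 0.001, 0.002]
contact_force: [3.1, -5.0, 7.2]
opening: 0.106
```

```bash
python3 st.py
```

```text
t 17.23 slide mm 208.01 lat -1.28 z 0.055 F along/lat/z -5.63 -1.77 7.17 yaw 1.8137 tz [-0.81 -0.5  -0.  ]
```

Request:
jog_arm --commands "-.0004 .0015 .0003 0 0 0; -.0007 .0029 .0003 0 0 0; -.0011 .0044 .0003 0 0 0; -.0014 .0058 .0003 0 0 0; -.0014 .0058 .0003 0 0 0"

```text
time: 17.85
eef_pos: [0.5667, 0.1516, 0.0549]
tcp_rot: [0.616, 0.788, 0.001, 0.001]
contact_force: [2.9, -2.4, 6.2]
opening: 0.113
```

```bash
python3 st.py
```

```text
t 17.85 slide mm 214.73 lat -0.93 z 0.0549 F along/lat/z -3.07 -2.24 6.24 yaw 1.8139 tz [-0.53 -0.4   0.05]
```

Request:
jog_arm --commands "-.0003 .001 .0002 0 0 0; -.0005 .0019 .0003 0 0 0; -.0007 .0029 .0003 0 0 0; -.0007 .0029 .0003 0 0 0"

```text
time: 18.35
eef_pos: [0.5657, 0.1543, 0.0549]
tcp_rot: [0.616, 0.788, 0.0, 0.001]
contact_force: [2.8, -4.7, 6.7]
opening: 0.109
```

```bash
python3 st.py;python3 - <<'E'
from plant import *
from ov import *
d=vision.read_camera("scene")
lines(d,310,190,410,270,8,"pics/g7.png",)
E
```

```text
t 18.35 slide mm 217.55 lat -0.55 z 0.0549 F along/lat/z -5.19 -1.61 6.68 yaw 1.8141 tz [-0.62 -0.32  0.03]
```

View pics/g7.png

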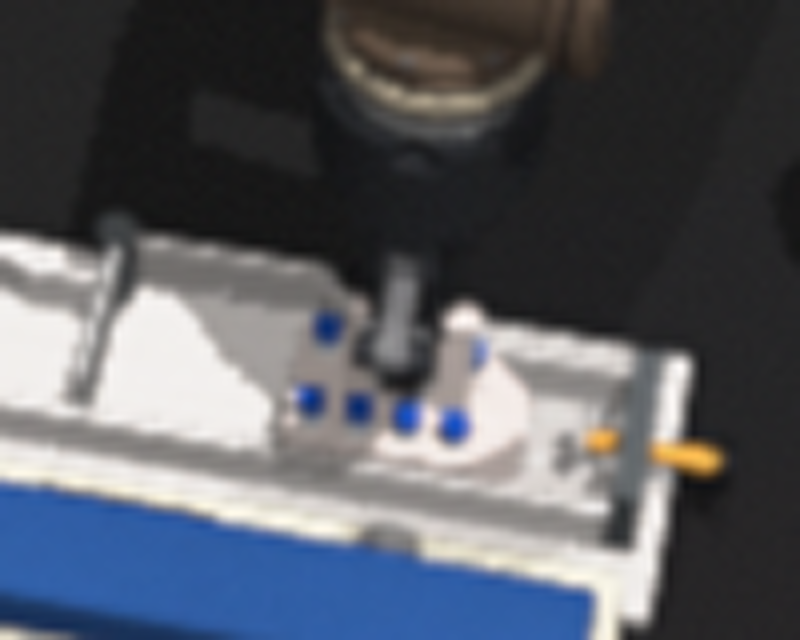

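Request:
jog_arm --commands "-.0002 .001 .0003 0 0 0; -.0005 .0019 .0005 0 0 0; -.0007 .0029 .0006 0 0 0; -.001 .0039 .0006 0 0 0; -.001 .0039 .0006 0 0 0"

```text
time: 19.02
eef_pos: [0.564, 0.1583, 0.0549]
tcp_rot: [0.616, 0.788, 0.0, 0.0]
contact_force: [2.7, -3.8, 5.7]
opening: 0.11
```

```bash
python3 st.py
```

```text
t 19.02 slide mm 221.84 lat 0.07 z 0.0549 F along/lat/z -4.34 -1.68 5.74 yaw 1.8141 tz [-0.51 -0.37  0.07]
```

Request:
jog_arm --commands "-.0002 .001 .0003 0 0 0; -.0005 .0019 .0005 0 0 0; -.0007 .0029 .0008 0 0 0; -.001 .0039 .0008 0 0 0; -.001 .0039 .0008 0 0 0"

```text
time: 19.65
eef_pos: [0.5619, 0.1624, 0.0549]
tcp_rot: [0.616, 0.788, -0.001, -0.001]
contact_force: [0.8, -1.6, 2.1]
opening: 0.108
```

```bash
python3 st.py
```

```text
t 19.65 slide mm 226.32 lat 1.13 z 0.0549 F along/lat/z -1.76 -0.43 2.1 yaw 1.8138 tz [-0.29 -0.07 -0.05]
```

Request:
jog_arm --commands "0 .001 0 0 0 0; -.0001 .0019 0 0 0 0; -.0002 .0029 0 0 0 0; -.0004 .0039 0 0 0 0; -.0004 .0039 0 0 0 0"

```text
time: 20.27
eef_pos: [0.5619, 0.1666, 0.0548]
tcp_rot: [0.616, 0.788, -0.0, -0.001]
contact_force: [0.5, -0.7, -0.8]
opening: 0.107
```

```bash
python3 st.py;python3 - <<'E'
from plant import *
from ov import *
d=vision.read_camera("scene")
lines(d,310,190,410,270,8,"pics/g8.png",)
E
```

```text
t 20.27 slide mm 230.38 lat 0.19 z 0.0548 F along/lat/z -0.78 -0.3 -0.84 yaw 1.8137 tz [-0.13 -0.1  -0.01]
```

View pics/g8.png

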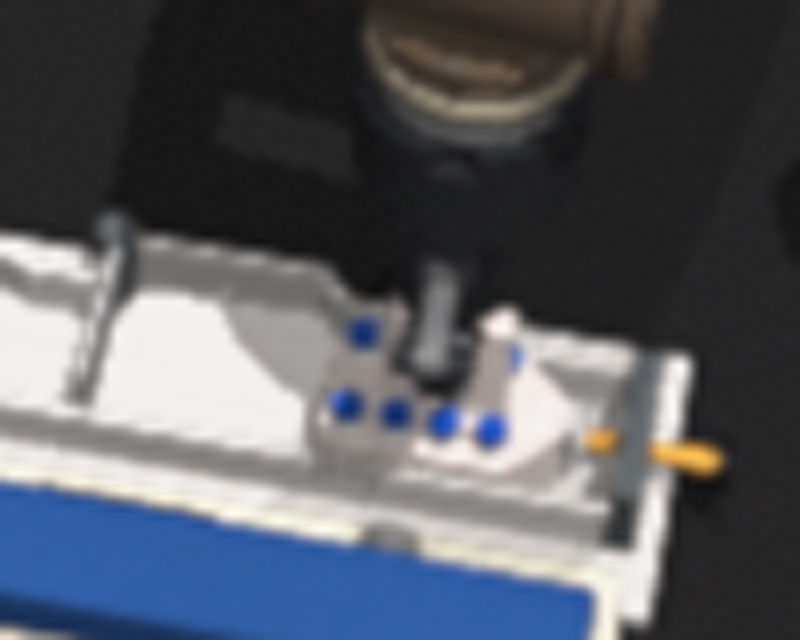

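Request:
jog_arm --commands "-.0002 .0008 -.0003 0 0 0; -.0004 .0015 -.0004 0 0 0; -.0004 .0015 -.0004 0 0 0"

```text
time: 20.7
eef_pos: [0.5619, 0.1678, 0.0549]
tcp_rot: [0.616, 0.788, 0.0, -0.0]
contact_force: [-0.0, -0.3, -1.5]
opening: 0.106
```

Request:
jog_arm --commands "-.0002 .0008 0 0 0 0; -.0003 .0015 0 0 0 0; -.0003 .0015 0 0 0 0"

```text
time: 21.08
eef_pos: [0.5615, 0.1693, 0.0549]
tcp_rot: [0.616, 0.788, -0.0, -0.0]
contact_force: [-0.1, -0.1, -1.2]
opening: 0.113
```

Request:
jog_arm --commands "-.0002 .0008 -.0003 0 0 0; -.0004 .0015 -.0006 0 0 0; -.0004 .0015 -.0006 0 0 0"

```text
time: 21.45
eef_pos: [0.5619, 0.1706, 0.0549]
tcp_rot: [0.616, 0.788, 0.0, 0.0]
contact_force: [-0.1, -1.7, 1.7]
opening: 0.113
```

Request:
jog_arm --commands "-.0002 .0008 0 0 0 0; -.0003 .0015 0 0 0 0; -.0003 .0015 0 0 0 0"

```text
time: 21.82
eef_pos: [0.5616, 0.1721, 0.0549]
tcp_rot: [0.616, 0.788, 0.0, 0.001]
contact_force: [1.5, -2.4, 2.1]
opening: 0.107
```

Request:
jog_arm --commands "-.0002 .0008 0 0 0 0; -.0003 .0015 0 0 0 0; -.0003 .0015 0 0 0 0"

```text
time: 22.2
eef_pos: [0.5616, 0.1723, 0.055]
tcp_rot: [0.616, 0.788, -0.001, 0.001]
contact_force: [1.6, -7.8, 3.2]
opening: 0.108
```

Request:
jog_arm --commands "-.0002 .0008 0 0 0 0; -.0003 .0015 0 0 0 0; -.0003 .0015 0 0 0 0"

```text
time: 22.58
eef_pos: [0.5616, 0.1725, 0.0552]
tcp_rot: [0.616, 0.788, -0.001, 0.002]
contact_force: [2.3, -11.4, 3.3]
opening: 0.11
```

```bash
python3 st.py;python3 - <<'E'
from plant import *
from ov import *
d=vision.read_camera("scene")
lines(d,310,190,410,270,8,"pics/g9.png",)
E
```

```text
t 22.57 slide mm 236.18 lat -0.97 z 0.0552 F along/lat/z -11.67 0.45 3.31 yaw 1.8155 tz [-1.83 -0.33 -0.04]
```

View pics/g9.png

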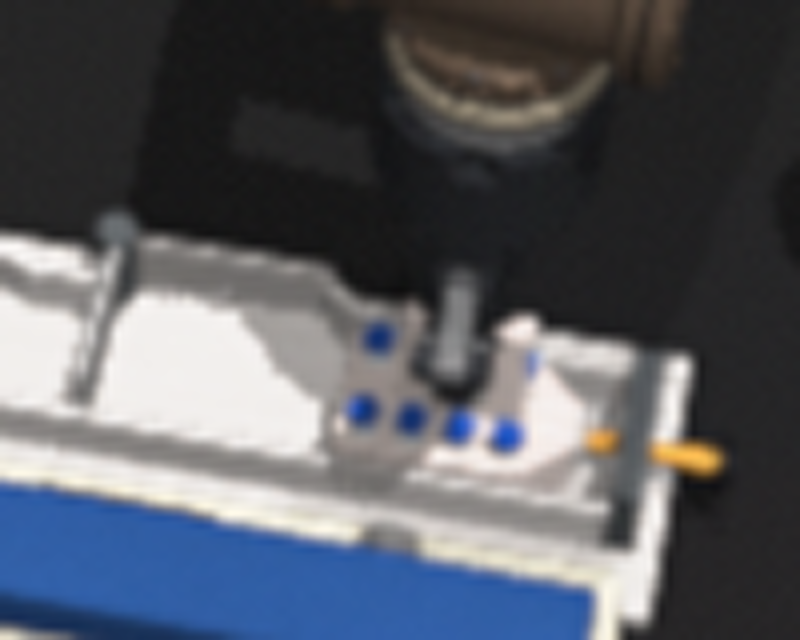

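Request:
jog_arm --commands ".0002 -.0008 0 0 0 0; .0002 -.0008 0 0 0 0; .0002 -.0008 0 0 0 0; .0002 -.0008 0 0 0 0"

```text
time: 23.12
eef_pos: [0.5616, 0.1724, 0.0551]
tcp_rot: [0.616, 0.788, -0.001, 0.002]
contact_force: [2.2, -8.2, 3.3]
opening: 0.107
```

Request:
jog_arm --commands ".0002 -.0008 0 0 0 0; .0002 -.0009 0 0 0 0; .0002 -.0009 0 0 0 0"

```text
time: 23.5
eef_pos: [0.5616, 0.1723, 0.055]
tcp_rot: [0.616, 0.788, -0.0, 0.001]
contact_force: [2.4, -6.6, 2.6]
opening: 0.107
```

Request:
jog_arm --commands ".0001 -.0006 0 0 0 0; .0001 -.0006 0 0 0 0"

```text
time: 23.75
eef_pos: [0.5616, 0.1722, 0.055]
tcp_rot: [0.616, 0.788, -0.0, 0.001]
contact_force: [1.7, -4.7, 2.5]
opening: 0.11
```

Request:
jog_arm --commands "0 0 0 0 0 0; 0 0 0 0 0 0; 0 0 0 0 0 0; 0 0 0 0 0 0; 0 0 0 0 0 0; 0 0 0 0 0 0" --gripper 50

```text
time: 24.5
eef_pos: [0.5609, 0.1729, 0.0544]
tcp_rot: [0.616, 0.788, 0.0, -0.0]
contact_force: [0.5, -0.7, 0.3]
opening: 0.503
```

Request:
jog_arm --commands "0 0 .01 0 0 0; 0 0 .03 0 0 0; 0 0 .06 0 0 0; 0 0 .11 0 0 0; 0 0 .16 0 0 0; -.02 -.05 .18 0 0 0; -.04 -.1 .18 0 0 0; -.06 -.15 .18 0 0 0; -.07 -.2 .18 0 0 0; -.07 -.25 .18 0 0 0; -.07 -.3 .18 0 0 0; -.07 -.35 .18 0 0 0; -.07 -.35 .18 0 0 0"

```text
time: 26.12
eef_pos: [0.491, -0.1802, 0.2363]
tcp_rot: [0.618, 0.786, -0.0, 0.001]
contact_force: [-0.1, 0.6, -0.6]
opening: 0.5
```

```bash
python3 st.py;python3 - <<'E'
from plant import *
from ov import *
c=vision.read_camera("top");d=vision.read_camera("scene")
np.savez("top2.npz",**c)
lines(c,225,140,325,220,8,"pics/a.png")
lines(d,310,190,410,270,8,"pics/b.png")
cv2.imwrite("pics/g10.png",np.hstack([cv2.resize(cv2.imread(f"pics/{n}.png"),(400,320)) for n in "ab"]))
cv2.imwrite("pics/full.png",d["frame"][:,:,::-1])
r=fitrack(c,(228,180,290,225),[.5616,.1724,1.812,.008]) if 0 else None
E
```

```text
t 26.12 slide mm -89.41 lat 151.9 z 0.2363 F along/lat/z 0.63 -0.05 -0.57 yaw 1.8091 tz [-0.04  0.03  0.03]
```

View pics/g10.png

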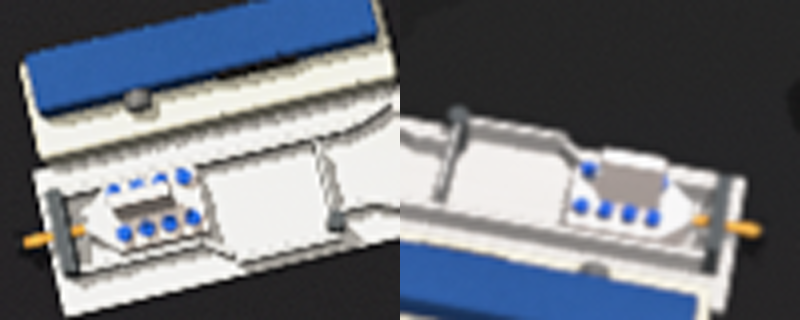

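View pics/full.png

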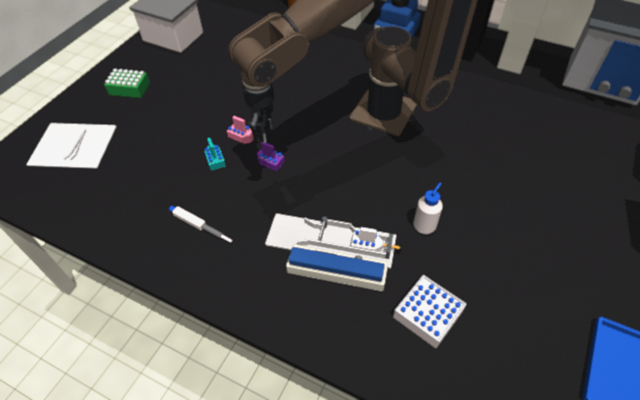

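The rack stands upright with its nose against the stop (about (690,222) in the right crop). The gate is shut behind it (about (450,160)), and the bottle, pipette and box look undisturbed.

```bash
python3 -c "
from plant import *
print(ctrl.sign_off())"
```

```text
the job is handed in; nothing more can be done
None
```

The white rack is fully home in the bay with the gate shut behind it, and I have handed the job in (about 26 s used of 61 s). I picked it up by its fin, set it nose-first on the entry deck, released and re-gripped it, then slid it along the floor through the gate.

- **Pressing force:** I stepped the nose onto the stop until the arm stopped advancing. The push briefly read about 11.7 N, a little over your 5–10 N. That includes a few newtons of floor friction. I eased it to about 8 N for half a second, then to about 5 N, and released.
- **Gate and floor:** Pushing through the gate read at most about 9 N. The vertical force was between about -1.5 and +7 N as I trimmed the height, and the measured height stayed within about 0.5 mm. Where it read slightly negative, the rack may have been partly carried by the gripper for a moment.
- **Last pictures:** They show the rack upright with its nose at the stop pad, the gate shut, the bottle, pipette and box where they were, and the arm clear. I did not measure the final gap between nose and pad. That the nose still bears on it rests on the force contact and the pictures.
- **Camera disagreement:** The two cameras differed by about 3 mm on where the sampler stands, so I used the average. The rack went through the channel with under about 3.5 N sideways, mostly while the gate was pushing on it.

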